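Book the flux tins in at the code reader and shut them in the stores box

ROBOT

A 7-joint arm with a two-finger parallel gripper is mounted at the origin on the work surface. World frame = base frame: x ahead of the robot, y to its left, z up, the work surface at z = 0. Lengths are in mm, angles in degrees, forces in N, time in s.
With the tool pointing down it reaches from about 425 to 875 mm from the base axis. Payload 8.4 kg.
Tool frame: the origin (TCP) lies between the finger pads; the fingertips stand 14 mm ahead of it and the grasp point (between the pads) lies 5 mm behind it; z points along the fingers, y is the line along which they close (so a half turn about z gives the same grasp; the last joint's range is limited). The gripper opens to 85 mm and grips with 20 to 120 N. Pads are 22 mm wide; open, the fingers measure 114 mm over their backs; the gripper's body (76 mm by 85 mm) begins 54 mm behind the grasp point. The pads swing forward as they close: fully open they stand 13 mm farther back than shut.
Start: joints at [-73.866, 19.091, 2.286, 83.961, -0.768, 76.965, -3.352], TCP at [241.58, 603.41, 245.308] pointing down, gripper open.
Joint ranges: [-147.57, 147.57], [-21.85, 119.76], [-74.77, 79.35], [14.55, 137.4], [-85.83, 265.84], [4.83, 119.75], [-152.11, 152.11]. Speed limits (degrees/s): [127.2, 127.2, 159.86, 159.86, 180, 180, 180].

INTERFACE

Orientations are given as [roll, pitch, yaw] about the fixed x, y, z axes, in that order (R = Rz(yaw) Ry(pitch) Rx(roll)).
In Python, from workcell import manip gives the robot as it stands.
- The arm moves only by the shell command python3 nudge.py 'ROWS' [FORCE]. ROWS is a JSON list of rows, 1 to 8 of them, each of 7 numbers: the finger opening in mm, then dx, dy, dz in mm, then a rotation vector rx, ry, rz in degrees; each row is the pose to reach, as a shift and turn from the pose commanded when the command began, along the tool's axes at that moment; what a row does not reach only later rows make up. A row lasts 1/8 s, in which the tool goes at most 62.5 mm and 10.7 degrees, less where a joint would pass 70% of its speed; a pose out of reach is approached as far as the arm can. The fingers move at their own pace and stop on an object; FORCE is the grip in N (left out, the last holds). Time passes only in rows, so rows that do not move let the fingers close. It prints the time, the measured TCP pose, the force, the opening and the grip force at its end.
- manip.read_state(): the state, without advancing time (a new reading comes with each control period).
- manip.get_image(name): name is "scene" or "top" or "wrist"; returns the picture (480x640x3 uint8, blue, green, red); there is no depth.
- manip.camera_info(name): a dict with "vertical_fov" (degrees; the focal length in pixels is half the picture's height over the tangent of half this angle, whatever the lens; pixels are square), "cx", "cy" (the principal point, pixels), "R" (3x3) and "t" (3): a world point X has camera coordinates R X + t. Camera axes: x right, y down, z forward; pixel columns grow to the right and rows downward; lengths in mm; the calibration is good to about 2 mm. A picture is of the moment at which its call begins: read the wrist's pose just before it. camera_info takes no time and is no camera call; for the wrist camera it gives the pose at the moment of the call.
- manip.close_job(): hands the job in; it is judged then, once.
The state is a dict: "clock": time; "joint_positions": joint angles; "joint_velocities": joint speeds; "joint_efforts": joint torques, N m; "tcp_pos": TCP position; "tcp_rot": TCP orientation; "wrist_force": force on the tool from outside, world axes, zero at the start; "moment": the same for the moment, N m; "grip_width": finger opening in mm; "gripper_force": force on a finger pad.
Only numpy, scipy, OpenCV 4.12 (cv2) and the standard library are available. Lean on these libraries where they do the work, as an engineer would, in place of code of your own. Each camera call takes 0.05 s, during which the arm holds its last target. There are 200 camera calls.

TASK

Book in every flux tin that is out on the bench: stand them all together upright inside the yellow tape with each label turned squarely to the code reader, let go of them, and then press the green trigger while they all face it. Then stand all the tins upright in the red steel box and lower its lid gently until it is fully closed. Leave the other tools and bits on the bench where they lie.

Things in the scene. Friction and masses are not known exactly. Their poses are not given: they have to be found in the camera images.
- tin_blue: blue tin, 52 mm across, 60 mm tall, 0.2 to 0.35 kg, upright; origin at the centre of its underside, z up. A white label with a square black code is on its side; its own +x axis points out through the label's middle. A white seal strip 12 mm wide, with a black bar at the rim, runs from the label over the rim to near the top's middle. May be absent (None from the start).
- tin_green: green tin, 52 mm across, 60 mm tall, 0.2 to 0.35 kg, upright; origin at the centre of its underside, z up. A white label with a square black code is on its side; its own +x axis points out through the label's middle. A white seal strip 12 mm wide, with a black bar at the rim, runs from the label over the rim to near the top's middle. May be absent (None from the start).
- tin_red: red tin, 52 mm across, 60 mm tall, 0.2 to 0.35 kg, upright; origin at the centre of its underside, z up. A white label with a square black code is on its side; its own +x axis points out through the label's middle. A white seal strip 12 mm wide, with a black bar at the rim, runs from the label over the rim to near the top's middle. May be absent (None from the start).
- tin_orange: orange tin, 52 mm across, 60 mm tall, 0.2 to 0.35 kg, upright; origin at the centre of its underside, z up. A white label with a square black code is on its side; its own +x axis points out through the label's middle. A white seal strip 12 mm wide, with a black bar at the rim, runs from the label over the rim to near the top's middle. May be absent (None from the start).
- reader: code reader, fixed; origin on the bench at the centre of its field, a yellow-taped rectangle, inside the tape 100 mm along its x and 300 mm along its y, flat, room for four tins side by side. +x points straight into the grey head beyond the field: head 50 deep, 300 wide, 60 mm high, its front face at x = +0.091, parallel to y, foot plate from x = 0.086 to 0.156, 4 mm high.
- reader_window (a point): middle of the dark window with two red strips on the head's face towards the field, 32 mm above the bench. The window runs along nearly the whole head (276 mm) and reads what is square in front of it: each label must point along the reader's +x axis, not at this middle point.
- trigger (a joint): travel of the reader's green round trigger button, m: 0 released, 0.006 fully down; a spring returns it; 1.5 N starts it, 5 N presses it fully. It reads while held down beyond 0.004 for a moment (0.1 s).
- trigger_top (a point): centre of the top of the trigger button (30 mm across), on top of the head, about 82 mm above the bench; pressed straight down.
- stores_box: dark red steel box, fixed, 124 (its x) x 310 (its y) x 74 mm high outside, walls and floor 4 mm, so 116 x 302 mm inside, one open space with room for four tins in a row along its y; origin at the centre of its underside, z up. Lid hinged along its far (+x) top edge.
- box_lid (a joint): angle of the box's red lid, rad: 0 closed, 1.57 straight up, at most 1.9 (leaning back). Plate 132 mm (hinge to free edge) x 310 x 5 mm, 0.36 kg. Stiff hinge (0.42 N m of friction): it stays at any angle and must be pushed all the way down.
- lid_hinge (a point): middle of the lid's hinge line, at x = +0.062, z = 0.0745 in the box's frame, along the box's y; the plate is 5 mm thick from this line towards its outer side (the upper side when closed).
- lid_edge (a point): middle of the lid's free edge on the outer side, 132 mm from the hinge; closed, it overhangs the box's front (-x) wall by 8 mm.
- flat_bar: bright flat-bar offcut, 30 x 64 x 12 mm; a loose bystander; origin under its middle
- scriber: aluminium marker holder, 120 long, 12 thick mm; a loose bystander; origin under its middle
- wire_brush: wire brush with a wooden back, 200 long, 28 high mm; a loose bystander; origin under its middle
- hammer: hand hammer, 260 long mm; a loose bystander; origin under its middle
- tongs: black forge tongs, 410 long, 16 high mm; a loose bystander; origin under its middle
- file: flat file with a wooden handle, 300 long mm; a loose bystander; origin under its middle
- punch_pot: open steel pot, 68 across, 85 high mm; a loose bystander; origin under its middle

How it is judged (in metres and radians):
On the way, in this order (a step that is already met when the one before it is completed fails the run):
1. All the tins stand upright inside the yellow tape, let go, with their labels facing the reader (x of tin_blue in the frame of reader between -0.032 and 0.032 m and y of tin_blue in the frame of reader between -0.135 and 0.135 m and height (world z) of each of tin_blue, tin_green, tin_red, tin_orange below 0.01 m and angle between each of tin_blue, tin_green, tin_red, tin_orange's own z axis and vertical below 0.12 rad and angle between the x axis of each of tin_blue, tin_green, tin_red, tin_orange and the x axis of reader, either way round below 0.35 rad and x of reader_window in the frame of tin_blue above 0 m and linear speed of each of tin_blue, tin_green, tin_red, tin_orange below 0.03 m/s and contact force between the fingers and tin_blue below 0.1 N and x of tin_green in the frame of reader between -0.032 and 0.032 m and y of tin_green in the frame of reader between -0.135 and 0.135 m and x of reader_window in the frame of tin_green above 0 m and contact force between the fingers and tin_green below 0.1 N and x of tin_red in the frame of reader between -0.032 and 0.032 m and y of tin_red in the frame of reader between -0.135 and 0.135 m and x of reader_window in the frame of tin_red above 0 m and contact force between the fingers and tin_red below 0.1 N and x of tin_orange in the frame of reader between -0.032 and 0.032 m and y of tin_orange in the frame of reader between -0.135 and 0.135 m and x of reader_window in the frame of tin_orange above 0 m and contact force between the fingers and tin_orange below 0.1 N), for 0.3 s.
2. The trigger is pressed while all the tins stand so (all of step 1 and value of joint trigger above 0.004 m), for 0.1 s.
3. All the tins stand upright in the box, let go (x of tin_blue in the frame of stores_box between -0.06 and 0.06 m and y of tin_blue in the frame of stores_box between -0.153 and 0.153 m and z of tin_blue in the frame of stores_box between -0.005 and 0.012 m and angle between each of tin_blue, tin_green, tin_red, tin_orange's own z axis and vertical below 0.15 rad and linear speed of each of tin_blue, tin_green, tin_red, tin_orange below 0.03 m/s and contact force between the fingers and tin_blue below 0.1 N and x of tin_green in the frame of stores_box between -0.06 and 0.06 m and y of tin_green in the frame of stores_box between -0.153 and 0.153 m and z of tin_green in the frame of stores_box between -0.005 and 0.012 m and contact force between the fingers and tin_green below 0.1 N and x of tin_red in the frame of stores_box between -0.06 and 0.06 m and y of tin_red in the frame of stores_box between -0.153 and 0.153 m and z of tin_red in the frame of stores_box between -0.005 and 0.012 m and contact force between the fingers and tin_red below 0.1 N and x of tin_orange in the frame of stores_box between -0.06 and 0.06 m and y of tin_orange in the frame of stores_box between -0.153 and 0.153 m and z of tin_orange in the frame of stores_box between -0.005 and 0.012 m and contact force between the fingers and tin_orange below 0.1 N), for 0.2 s.
At the end, for the whole second after the job is handed in: All tins present stand upright (0.15 rad) at rest on the box's floor, lid closed to 0.05 rad; before, all stood let go in the field (centres within 32 mm of its centre line in x, 135 mm in y), labels within 0.35 rad of the reader's +x, while the trigger went beyond 4 mm for 0.1 s (all of step 3 and value of joint box_lid below 0.05 rad); the robot touches nothing.
It fails at once if The lid is slammed (closing faster than 3 rad/s) (velocity of joint box_lid below -3 rad/s).
It fails at once if A bystander is moved more than 50 mm (distance of any of flat_bar, scriber, wire_brush, hammer, tongs, file, punch_pot from where it was at the start of the episode above 0.05 m).
Of tin_blue, tin_green, tin_red, tin_orange only 3 to 4 are there at a start; the rules pass over those that are not, and their reading is None.
At some moment in a run one of tin_blue, tin_green, tin_red, tin_orange may be knocked a few centimetres aside while the robot is not near it.
It also fails if it takes over 210 s, if anything falls off the work surface, if the arm or the gripper's body presses on something with over 40 N, if the wrist force passes 120 N, or if a joint passes its speed limit or range.

## Working session

There is one attempt and no reset: what is moved stays moved. The work goes in short steps, Python scripts to look and compute and a shell command to move; the robot and the scene stay as the last step left them, time stands still between calls to the robot, and variables do not carry over. Pictures are saved under pics/ and viewed, at most 14 in all, crops included, and the job is handed in when it is done.

```bash
ls; mkdir -p pics
python3 - <<'E'
from workcell import manip
import cv2
print(manip.read_state())
for n in("top","scene"):
    cv2.imwrite(f"pics/{n}0.png",manip.get_image(n)); print(n,manip.camera_info(n))
E
```

```text
nudge.py
pics
workcell.py
{'clock': 0.0, 'joint_positions': array([-73.86492346,  19.13234833,   2.28594391,  84.01127082,
        -0.76777876,  76.96328757,  -3.35370791]), 'joint_velocities': array([ 0.02495063,  0.0191882 ,  0.03055585, -0.054917  ,  0.046405  ,
        0.00762442, -0.09439048]), 'joint_efforts': array([ 5.12635779e-04, -6.58573651e+01,  1.36558749e+00, -4.05549431e+01,
        1.68150320e-02,  1.28521485e-02, -2.62180174e-05]), 'tcp_pos': array([241.4685996 , 603.03013915, 244.41308939]), 'tcp_rot': array([-1.79908590e+02,  6.69203534e-03,  1.58177021e+02]), 'wrist_force': array([-0.89729059, -0.14916895,  0.12192635]), 'moment': array([ 0.0657398 ,  0.02786816, -0.02362765]), 'gripper_force': 0.0, 'grip_width': 85.18840817018271}
top {'vertical_fov': 48.55612013855158, 'cx': 319.61925160950176, 'cy': 237.07758692929104, 'R': array([[ 0.00714145, -0.99987977,  0.01376382],
       [-0.98974456, -0.00903151, -0.14256273],
       [ 0.1426699 , -0.01260456, -0.98969006]]), 't': array([  79.82886915,  592.01905514, 1147.9832523 ])}
scene {'vertical_fov': 57.811175668445024, 'cx': 320.46114714375244, 'cy': 237.74033519679858, 'R': array([[-0.86044262,  0.50939851,  0.01231525],
       [ 0.30576502,  0.53551046, -0.78723332],
       [-0.40761043, -0.67360353, -0.61653226]]), 't': array([ 438.40904782, -134.54239682, 1393.19916868])}
```

View pics/top0.png

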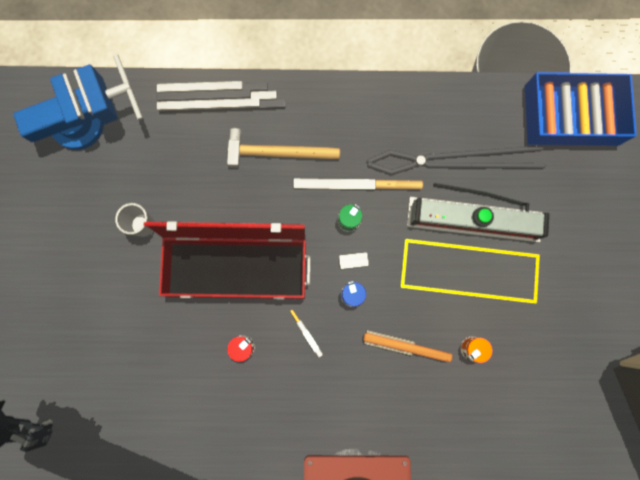

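View pics/scene0.png

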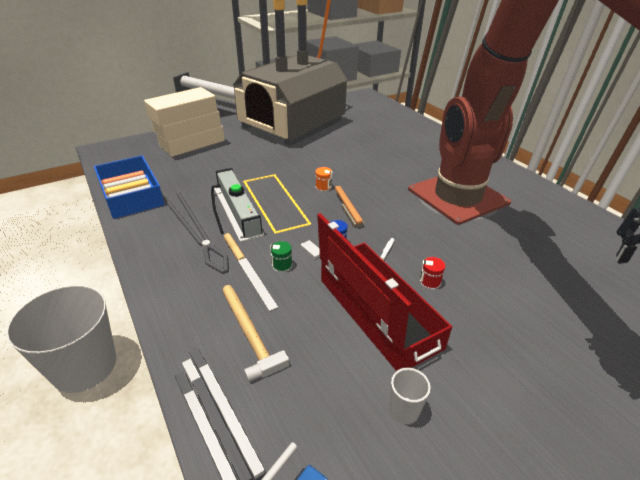

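The top view shows four tins: green (350,216), blue (353,294), red (239,349) and orange (479,350). The yellow field spans about (402-540, 240-300) with the trigger at (484,216). The open box spans about (160-305, 225-298) with its lid roughly upright on the far side. The scene view confirms that all four tins are standing upright.

```bash
cat > h.py <<'E'
from workcell import manip
import cv2, numpy as np, time
from scipy.spatial.transform import Rotation as Ro
def cast(ci,px,z):
    f=240/np.tan(np.radians(ci['vertical_fov']/2))
    px=np.atleast_2d(px).astype(float); R,t=ci['R'],ci['t']
    d=np.c_[(px[:,0]-ci['cx'])/f,(px[:,1]-ci['cy'])/f,np.ones(len(px))]@R
    C=-R.T@t
    return C+d*((z-C[2])/d[:,2])[:,None]
def hsv(im): return cv2.cvtColor(im,cv2.COLOR_BGR2HSV)
HUE=dict(blue=(100,130),green=(50,80),red=(172,8),orange=(9,19))
def mask(H,c,smin=140,vmin=60):
    lo,hi=HUE[c]; h=H[...,0]
    m=(h>=lo)&(h<=hi) if lo<hi else (h>=lo)|(h<=hi)
    return (m&(H[...,1]>smin)&(H[...,2]>vmin)).astype(np.uint8)
def tin(im,ci,c,near,rad=60):
    """near: pixel; returns centre xy, label yaw deg (strip on top at z=60)"""
    H=hsv(im); m=mask(H,c); yy,xx=np.mgrid[:480,:640]
    m[np.hypot(xx-near[0],yy-near[1])>rad]=0
    n,l,s,_=cv2.connectedComponentsWithStats(m)
    k=1+np.argmax(s[1:,4]); pts=np.argwhere(l==k)[:,::-1].astype(np.int32)
    hull=cv2.convexHull(pts); hm=np.zeros_like(m); cv2.fillConvexPoly(hm,hull,1)
    M=cv2.moments(hull); cpx=(M['m10']/M['m00'],M['m01']/M['m00'])
    c3=cast(ci,cpx,30)[0]
    hm2=cv2.dilate(hm,np.ones((5,5)))
    w=np.argwhere((hm2>0)&(H[...,1]<70)&(H[...,2]>140))[:,::-1]
    P=cast(ci,w,60)[:,:2]-c3[:2]; P=P[np.hypot(*P.T)<26]
    v=P.mean(0) if len(P) else (0,0)
    return c3[:2].round(1),round(float(np.degrees(np.arctan2(v[1],v[0]))),1),len(P),np.array(cpx).round(1)
def go(x,y,z,yaw=None,st=None):
    """print shift & rotvec in tool axes, tool down with tool-x... yaw=tool yaw"""
    s=st or manip.read_state(); R=Ro.from_euler('xyz',s['tcp_rot'],degrees=True)
    yaw=s['tcp_rot'][2] if yaw is None else yaw
    T=Ro.from_euler('xyz',[180,0,yaw],degrees=True)
    d=R.inv().apply(np.array([x,y,z])-s['tcp_pos']); r=(R.inv()*T).as_rotvec(degrees=True)
    print('go',(x,y,z,round(yaw,1)),'->',d.round(1),r.round(1)); return s
E
python3 - <<'E'
from h import *
im=cv2.imread('pics/top0.png'); ci=manip.camera_info('top')
for c,p in dict(green=(350,216),blue=(353,294),red=(239,349),orange=(479,350)).items(): print(c,tin(im,ci,c,p,22))
H=hsv(im)
ym=cv2.inRange(H,(22,150,120),(38,255,255)); ym[:230]=0; ym[310:]=0; ym[:,:395]=0
n,l,s,_=cv2.connectedComponentsWithStats(ym); k=1+np.argmax(s[1:,4])
pts=cv2.convexHull(np.argwhere(l==k)[:,::-1].astype(np.int32))
P=cast(ci,pts[:,0],0)[:,:2].astype(np.float32); print('field',cv2.minAreaRect(P))
g=mask(H,'green'); g[:, :465]=0; g[:200]=0; g[235:]=0; p=np.argwhere(g)[:,::-1].mean(0); print('trig',cast(ci,p,81))
big=cv2.resize(im[205:365,140:310],None,fx=3.5,fy=3.5,interpolation=cv2.INTER_CUBIC); cv2.imwrite('pics/box.png',big)
print('wrist',manip.camera_info('wrist'))
E
```

```text
green (array([642.1,  16.3]), -43.1, 62, array([349.8, 216. ]))
blue (array([465.7,   7.5]), 24.2, 63, array([353.8, 294. ]))
red (array([344. , 259.1]), -48.5, 54, array([239., 349.]))
orange (array([ 347. , -265.3]), 117.0, 48, array([477.7, 349.2]))
field ((522.7141723632812, -263.0394287109375), (314.0382995605469, 114.15680694580078), 83.74053192138672)
trig [[ 637.15961068 -274.72158333   81.        ]]
wrist {'vertical_fov': 68.42362346904304, 'cx': 320.4330386336276, 'cy': 240.9568799508901, 'R': array([[ 0.37064872,  0.92877213, -0.00136263],
       [ 0.89028202, -0.35486957,  0.28542165],
       [ 0.26460812, -0.10700429, -0.95840108]]), 't': array([-649.97828354,  -38.12013133,  377.91597829])}
```

View pics/box.png

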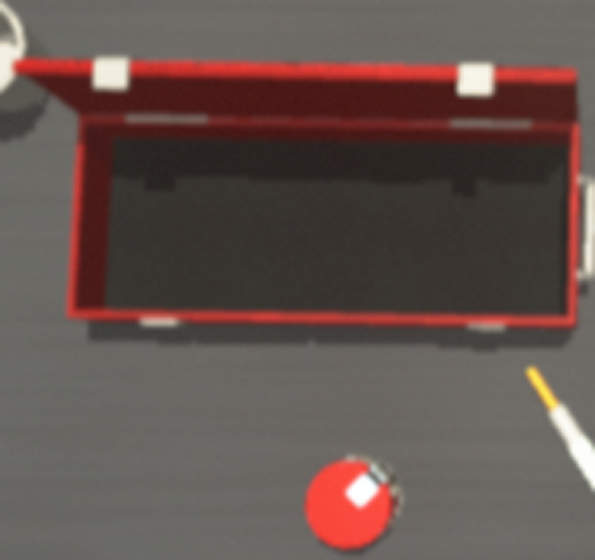

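The crop shows the box's front rim from (68,318) to (576,326), the hinge line from (80,118) to (578,125), and the lid's free edge at about y=62-75. The box is empty.

Run:
```python
from h import *
ci=manip.camera_info('top')
px=np.array([(68,322),(576,328),(80,116),(578,122)])/3.5+(140,205)
P=cast(ci,px,74); print(P.round(1)); 
a=P[0]-P[1]; b=P[2]-P[3]
print('len',np.linalg.norm(a),np.linalg.norm(b),np.degrees(np.arctan2(-a[0],a[1])),np.degrees(np.arctan2(-b[0],b[1])),np.linalg.norm(P[2]-P[0]),np.linalg.norm(P[3]-P[1]),'c',P.mean(0))
e=np.array([(15,62),(578,72)])/3.5+(140,205)
for z in (190,200,206): print(z,cast(ci,e,z).round(1))
# reader frame coords of placements
c=np.array([522.7,-263.0]); th=np.radians(-6.26); X=np.array([np.cos(th),np.sin(th)]); Y=np.array([-X[1],X[0]])
for y in (-114,-38,38,114): print(y,(c+y*Y).round(1))
s=go(344,259,200,None)
for tl in (-48.5,): 
    for k in (0,90,180,-90): print(tl+k)
```

```text
[[454.6 425.6  74. ]
 [453.2 116.3  74. ]
 [581.3 424.5  74. ]
 [580.3 116.5  74. ]]
len 309.34209065409806 308.0896628124742 -0.24152469507302265 -0.17844242766965154 126.74222731641811 127.0822972027965 c [517.354725   270.72657317  74.        ]
190 [[595.2 429.3 190. ]
 [592.5 115.1 190. ]]
200 [[593.5 426.1 200. ]
 [590.9 114.9 200. ]]
206 [[592.5 424.1 206. ]
 [589.9 114.8 206. ]]
-114 [ 510.3 -376.3]
-38 [ 518.6 -300.8]
38 [ 526.8 -225.2]
114 [ 535.1 -149.7]
go (344, 259, 200, np.float64(158.2)) -> [-223.1 -281.2   45. ] [-0.1  0.  -0. ]
-48.5
41.5
131.5
-138.5
```

```bash
F='[85,-223,-281,45,0,0,116.7]'; python3 nudge.py '[[85,-223,-281,45,0,0,116.7],[85,-223,-281,45,0,0,116.7],[85,-223,-281,45,0,0,116.7],[85,-223,-281,45,0,0,116.7],[85,-223,-281,45,0,0,116.7],[85,-223,-281,45,0,0,116.7],[85,-223,-281,45,0,0,116.7],[85,-223,-281,45,0,0,116.7]]' 40
python3 - <<'E'
from h import *
print(manip.read_state()['joint_positions'].round(0)); go(344,259,180,41.5)
E
```

```text
clock: 1.1
tcp_pos: [344.2, 258.9, 200.2]
tcp_rot: [-180.0, -0.0, 71.8]
wrist_force: [-0.7, 0.4, -0.0]
grip_width: 85.0
gripper_force: 0.0
[-59.  -6.  15. 117.   2.  69. -63.]
go (344, 259, 180, 41.5) -> [ 0.  -0.2 20.2] [-0.   0.  30.3]
```

```bash
python3 nudge.py '[[85,0,0,0,0,0,30.3],[85,0,0,0,0,0,30.3],[85,0,0,0,0,0,30.3],[85,0,0,0,0,0,30.3]]'
python3 - <<'E'
from h import *
ci=manip.camera_info('wrist'); im=manip.get_image('wrist'); cv2.imwrite('pics/w1.png',im)
f=240/np.tan(np.radians(ci['vertical_fov']/2)); X=ci['R']@np.array([344,259,30])+ci['t']; print(X[:2]/X[2]*f+(ci['cx'],ci['cy']))
m=mask(hsv(im),'red'); p=np.argwhere(m)[:,::-1].mean(0); print(p,tin(im,ci,'red',p,150))
E
```

```text
clock: 1.6
tcp_pos: [344.0, 259.4, 200.1]
tcp_rot: [180.0, 0.0, 42.0]
wrist_force: [-0.3, -0.7, 0.3]
grip_width: 84.5
gripper_force: 0.0
[320.43306187 224.44291356]
[514.95438325 123.10403561] (array([523.5, 199.5]), 0.0, 0, array([527.9, 109.9]))
```

View pics/w1.png

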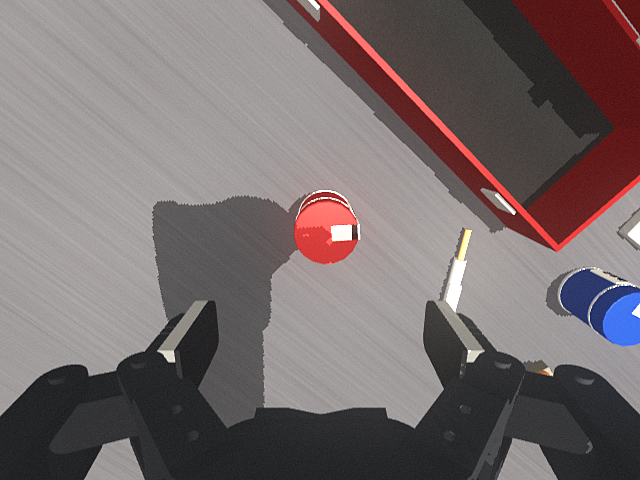

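The wrist view shows the red tin at (327,232). Its strip points right along the image, with the black bar at (355,232), so it lies along the finger line. The scriber is at about (458,265), well clear.

Run:
```python
from h import *
im=cv2.imread('pics/w1.png');ci=manip.camera_info('wrist')
print(tin(im,ci,'red',(327,228),45))
print('z60 centre',cast(ci,(327,232),60),'strip',cast(ci,[(343,233),(333,233),(357,232)],60))
go(344,259,38,41.5)
```

```text
(array([342.6, 251.7]), -51.6, 513, array([325.5, 231.1]))
z60 centre [[348.46963818 256.09532022  60.        ]] strip [[356.31797972 246.22307704  60.        ]
 [351.03748764 252.04946522  60.        ]
 [364.29793071 238.63072201  60.        ]]
go (344, 259, 38, 41.5) -> [ -0.3   0.3 162.2] [0.  0.  0.6]
```

```bash
python3 nudge.py '[[85,0,3.4,62,0,0,0],[85,0,3.4,120,0,0,0],[85,0,3.4,150,0,0,0],[85,0,3.4,162,0,0,0],[85,0,3.4,162,0,0,0],[40,0,3.4,162,0,0,0],[40,0,3.4,162,0,0,0],[40,0,3.4,162,0,0,0]]' 40
python3 nudge.py '[[40,0,0,0,0,0,0],[40,0,0,-40,0,0,0],[40,0,0,-95,0,0,0],[40,0,0,-130,0,0,0],[40,0,0,-130,0,0,0]]'
python3 -c "
from h import *
go(535.1,-149.7,168,83.7)"
```

```text
clock: 2.65
tcp_pos: [347.1, 257.8, 39.6]
tcp_rot: [-180.0, -0.1, 41.9]
wrist_force: [-1.6, -1.1, 7.8]
grip_width: 51.0
gripper_force: 40.4
clock: 3.28
tcp_pos: [347.7, 258.3, 171.4]
tcp_rot: [-179.9, -0.4, 41.9]
wrist_force: [0.2, -0.3, -2.2]
grip_width: 50.8
gripper_force: 43.2
go (535.1, -149.7, 168, 83.7) -> [-133.4  428.8    2.2] [  0.1  -0.4 -41.8]
```

```bash
python3 nudge.py '[[40,-133,429,0,0,0,-41.8],[40,-133,429,0,0,0,-41.8],[40,-133,429,0,0,0,-41.8],[40,-133,429,0,0,0,-41.8],[40,-133,429,0,0,0,-41.8],[40,-133,429,0,0,0,-41.8],[40,-133,429,0,0,0,-41.8],[40,-133,429,0,0,0,-41.8]]'
python3 nudge.py '[[40,0,0,0,0,0,0],[40,0,0,0,0,0,0]]'
python3 - <<'E'
from h import *
go(535.1,-149.7,40,83.7)
im=manip.get_image('wrist'); ci=manip.camera_info('wrist'); cv2.imwrite('pics/w2.png',im)
E
```

```text
clock: 4.28
tcp_pos: [534.3, -153.1, 167.5]
tcp_rot: [-180.0, 0.0, 83.7]
wrist_force: [0.3, 0.4, -2.5]
grip_width: 51.0
gripper_force: 43.2
clock: 4.53
tcp_pos: [533.4, -150.6, 167.2]
tcp_rot: [-179.9, 0.0, 83.7]
wrist_force: [0.1, 0.8, -1.9]
grip_width: 51.2
gripper_force: 43.4
go (535.1, -149.7, 40, 83.7) -> [  1.2   1.9 127.2] [-0.1  0.   0. ]
```

View pics/w2.png

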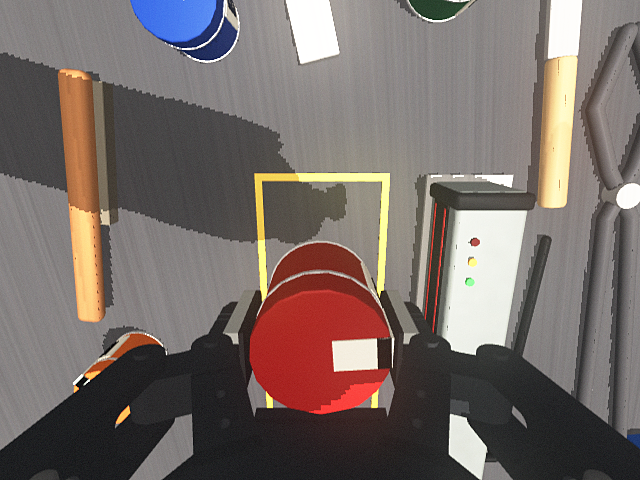

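The red tin is held square, with its strip pointing at the head. The field's yellow tape is visible in line below it.

```bash
python3 nudge.py '[[40,1,2,50,0,0,0],[40,1,2,95,0,0,0],[40,1,2,118,0,0,0],[40,1,2,125,0,0,0],[40,1,2,126.5,0,0,0],[40,1,2,126.5,0,0,0],[75,1,2,126.5,0,0,0],[75,1,2,126.5,0,0,0]]'
python3 nudge.py '[[75,0,0,0,0,0,0],[75,0,0,-40,0,0,0],[75,0,0,-90,0,0,0],[75,0,0,-150,0,0,0],[75,0,0,-150,0,0,0]]'
python3 -c "
from h import *
go(347,-265,195,117)"
```

```text
clock: 5.58
tcp_pos: [536.9, -150.2, 42.6]
tcp_rot: [179.9, -0.0, 83.7]
wrist_force: [0.1, 0.3, 0.4]
grip_width: 74.6
gripper_force: 0.0
clock: 6.2
tcp_pos: [538.6, -151.1, 196.4]
tcp_rot: [179.6, -0.0, 83.7]
wrist_force: [0.3, -0.5, -0.7]
grip_width: 74.9
gripper_force: 0.0
go (347, -265, 195, 117) -> [-1.342e+02 -1.780e+02 -1.000e-01] [  0.4   0.1 -33.3]
```

```bash
python3 nudge.py '[[85,-134,-178,0,0,0,-33.3],[85,-134,-178,0,0,0,-33.3],[85,-134,-178,0,0,0,-33.3],[85,-134,-178,0,0,0,-33.3],[85,-134,-178,0,0,0,-33.3],[85,-134,-178,0,0,0,-33.3]]'
python3 - <<'E'
from h import *
ci=manip.camera_info('wrist'); im=manip.get_image('wrist'); cv2.imwrite('pics/w3.png',im)
f=240/np.tan(np.radians(ci['vertical_fov']/2)); X=ci['R']@np.array([347,-265,30])+ci['t']; p=X[:2]/X[2]*f+(ci['cx'],ci['cy']);print(p)
print(tin(im,ci,'orange',p,50)); go(347,-265,40,117)
t=manip.get_image('top'); cv2.imwrite('pics/t1.png',t)
E
```

```text
clock: 6.95
tcp_pos: [345.2, -263.3, 191.7]
tcp_rot: [180.0, -0.0, 117.0]
wrist_force: [0.3, 0.1, 0.9]
grip_width: 85.0
gripper_force: 0.0
[320.22492604 228.23524985]
(array([ 329.1, -263.3]), 112.1, 76, array([302.2, 217.1]))
go (347, -265, 40, 117) -> [ -2.3   0.6 151.7] [-0.   0.   0.1]
```

View pics/w3.png

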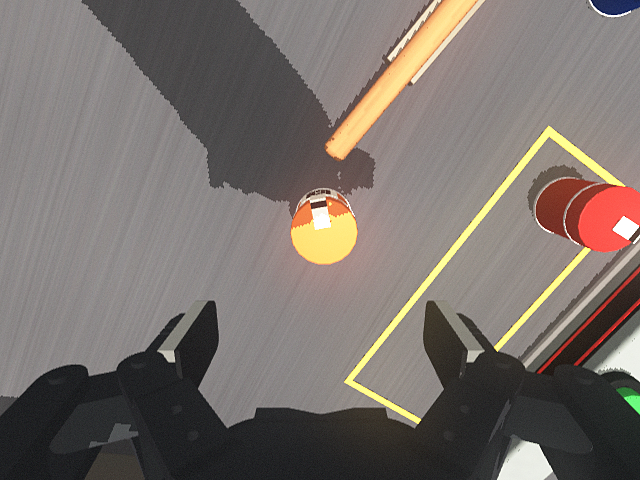

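The orange tin's top centre is at (324,231) and its strip runs up to the bar at (319,204). The brush handle ends at (340,150), which is clear. The red tin stands in the field facing the head.

Run:
```python
from h import *
ci=manip.camera_info('wrist')
P=cast(ci,[(324,231),(319,204),(321,217)],60)[:,:2]; print(P.round(1)); 
for q in P[1:]: v=q-P[0]; print(np.degrees(np.arctan2(v[1],v[0])))
go(*P[0],40,None)
t=cv2.imread('pics/t1.png');c=manip.camera_info('top')
for n,p in dict(green=(350,216),blue=(353,294),red=(430,265)).items(): print(n,tin(t,c,n,p,30))
```

```text
[[ 347.1 -258.8]
 [ 334.3 -242. ]
 [ 340.1 -250.1]]
127.47965669705165
129.03147431337695
go (np.float64(347.1484357495283), np.float64(-258.7525682255843), 40, np.float64(117.1)) -> [  3.3   3.6 151.7] [-0.1  0.  -0. ]
green (array([642.1,  16.3]), -43.0, 62, array([349.8, 216. ]))
blue (array([465.8,   7.5]), 24.8, 62, array([353.8, 294. ]))
red (array([ 538.7, -155.8]), 11.6, 60, array([426.2, 262. ]))
```

```bash
python3 nudge.py '[[85,1,2,62,0,0,-9],[85,1,2,115,0,0,-9],[85,1,2,142,0,0,-9],[85,1,2,151.7,0,0,-9],[85,1,2,151.7,0,0,-9],[40,1,2,151.7,0,0,-9],[40,1,2,151.7,0,0,-9],[40,1,2,151.7,0,0,-9]]' 40
python3 nudge.py '[[40,0,0,0,0,0,0],[40,0,0,-40,0,0,0],[40,0,0,-95,0,0,0],[40,0,0,-130,0,0,0],[40,0,0,-130,0,0,0]]'
python3 -c "
from h import *
go(510.3,-376.3,170,-6.3)"
```

```text
clock: 8.05
tcp_pos: [347.0, -262.2, 41.3]
tcp_rot: [179.9, 0.0, 126.1]
wrist_force: [-2.9, 2.3, 11.1]
grip_width: 50.9
gripper_force: 39.8
clock: 8.68
tcp_pos: [348.0, -262.7, 173.0]
tcp_rot: [179.6, 0.2, 126.1]
wrist_force: [0.1, 0.7, -3.8]
grip_width: 50.4
gripper_force: 44.6
go (510.3, -376.3, 170, -6.3) -> [-187.4   64.3    4.1] [  0.4  -0.4 132.3]
```

```bash
python3 nudge.py '[[40,-187,64,0,0,0,132.3],[40,-187,64,0,0,0,132.3],[40,-187,64,0,0,0,132.3],[40,-187,64,0,0,0,132.3],[40,-187,64,0,0,0,132.3],[40,-187,64,0,0,0,132.3],[40,-187,64,0,0,0,132.3],[40,-187,64,0,0,0,132.3]]'
python3 -c "
from h import *
go(510.3,-376.3,170,-6.3)"
```

```text
clock: 9.68
tcp_pos: [507.2, -375.9, 168.7]
tcp_rot: [-178.8, -1.0, 52.3]
wrist_force: [-1.1, 0.3, -3.1]
grip_width: 50.7
gripper_force: 44.3
go (510.3, -376.3, 170, -6.3) -> [ 1.6  2.7 -1.3] [-1.7 -0.3 58.6]
```

```bash
python3 nudge.py '[[40,0,0,0,0,0,58.6],[40,0,0,0,0,0,58.6],[40,0,0,0,0,0,58.6],[40,0,0,0,0,0,58.6],[40,0,0,0,0,0,58.6],[40,0,0,0,0,0,58.6],[40,0,0,0,0,0,58.6],[40,0,0,0,0,0,58.6]]'
python3 - <<'E'
from h import *
go(510.3,-376.3,41.5,-6.3)
im=manip.get_image('wrist'); cv2.imwrite('pics/w4.png',im)
E
```

```text
clock: 10.68
tcp_pos: [507.6, -375.7, 169.5]
tcp_rot: [-178.4, 0.5, -5.8]
wrist_force: [0.2, 0.1, -3.2]
grip_width: 51.0
gripper_force: 44.3
go (510.3, -376.3, 41.5, -6.3) -> [  3.8   3.9 127.9] [-1.6  0.5  0.5]
```

View pics/w4.png

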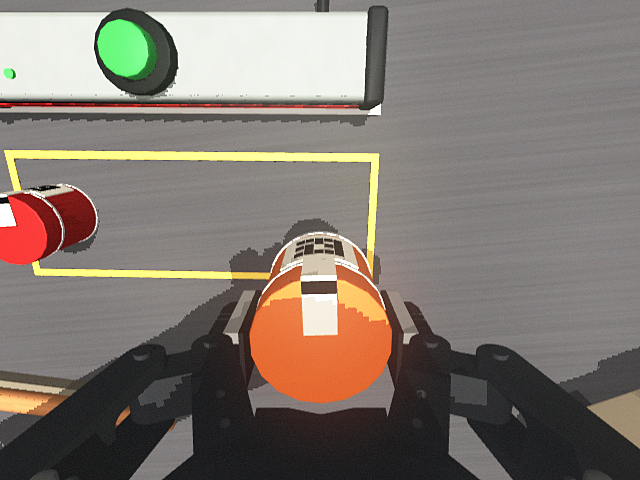

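The orange tin faces the head squarely: code label at (320,245), strip at (320,300). The head and the red tin are in view.

```bash
python3 nudge.py '[[40,3,3,50,-1.6,0.5,0],[40,3,3,95,-1.6,0.5,0],[40,3,3,118,-1.6,0.5,0],[40,3,3,126,-1.6,0.5,0],[40,3,3,127.5,-1.6,0.5,0],[40,3,3,127.5,-1.6,0.5,0],[75,3,3,127.5,-1.6,0.5,0],[75,3,3,127.5,-1.6,0.5,0]]'
python3 nudge.py '[[75,0,0,0,0,0,0],[75,0,0,-40,0,0,0],[75,0,0,-90,0,0,0],[75,0,0,-150,0,0,0],[75,0,0,-150,0,0,0]]'
python3 -c "
from h import *
go(640,16,195,47)"
```

```text
clock: 11.72
tcp_pos: [510.3, -375.8, 43.5]
tcp_rot: [179.9, -0.1, -5.9]
wrist_force: [-0.6, -0.2, -0.3]
grip_width: 74.6
gripper_force: 0.0
clock: 12.35
tcp_pos: [510.6, -377.4, 197.5]
tcp_rot: [179.8, -0.4, -5.9]
wrist_force: [0.1, -0.8, -1.0]
grip_width: 75.2
gripper_force: 0.0
go (640, 16, 195, 47) -> [  87.9 -404.7    1.7] [  0.4  -0.3 -52.9]
```

```bash
python3 nudge.py '[[85,88,-405,0,0,0,-52.9],[85,88,-405,0,0,0,-52.9],[85,88,-405,0,0,0,-52.9],[85,88,-405,0,0,0,-52.9],[85,88,-405,0,0,0,-52.9],[85,88,-405,0,0,0,-52.9],[85,88,-405,0,0,0,-52.9],[85,88,-405,0,0,0,-52.9]]'
python3 - <<'E'
from h import *
ci=manip.camera_info('wrist'); im=manip.get_image('wrist'); cv2.imwrite('pics/w5.png',im)
f=240/np.tan(np.radians(ci['vertical_fov']/2)); X=ci['R']@np.array([642,16,30])+ci['t']; p=X[:2]/X[2]*f+(ci['cx'],ci['cy']);print(p)
print(tin(im,ci,'green',p,50)); go(642,16,40,47)
E
```

```text
clock: 13.35
tcp_pos: [639.5, 23.3, 190.9]
tcp_rot: [-180.0, 0.0, 47.4]
wrist_force: [-0.5, -0.1, -0.9]
grip_width: 85.5
gripper_force: 0.0
[327.96043491 230.90439795]
(array([640.5,  17.5]), -31.7, 371, array([325.4, 230.8]))
go (642, 16, 40, 47) -> [ -0.8   5.  151.4] [0.  0.1 0.2]
```

View pics/w5.png

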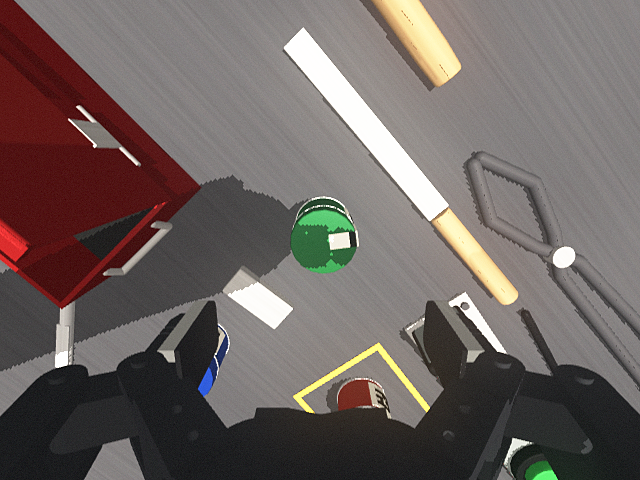

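The green tin is at (325,238) with its strip pointing right to (354,239). The file (nearest edge about (435,215)) and flat bar (258,297) are clear of the fingers.

```bash
python3 nudge.py '[[85,0,4.7,62,0,0,1],[85,0,4.7,115,0,0,1],[85,0,4.7,140,0,0,1],[85,0,4.7,150,0,0,1],[85,0,4.7,150,0,0,1],[40,0,4.7,150,0,0,1],[40,0,4.7,150,0,0,1],[40,0,4.7,150,0,0,1]]' 40
python3 nudge.py '[[40,0,0,0,0,0,0],[40,0,0,-40,0,0,0],[40,0,0,-95,0,0,0],[40,0,0,-130,0,0,0],[40,0,0,-130,0,0,0]]'
python3 -c "
from h import *
go(518.6,-300.8,172,83.7)"
```

```text
clock: 14.4
tcp_pos: [643.2, 15.7, 43.9]
tcp_rot: [179.9, -0.1, 46.0]
wrist_force: [-2.5, 2.9, 6.8]
grip_width: 50.8
gripper_force: 40.6
clock: 15.02
tcp_pos: [643.9, 14.9, 175.6]
tcp_rot: [179.8, -0.2, 46.0]
wrist_force: [-0.5, 0.0, -3.3]
grip_width: 51.0
gripper_force: 43.6
go (518.6, -300.8, 172, 83.7) -> [-314.1  129.3    2.8] [  0.3  -0.1 -37.7]
```

```bash
python3 nudge.py '[[40,-314,129,0,0,0,-37.7],[40,-314,129,0,0,0,-37.7],[40,-314,129,0,0,0,-37.7],[40,-314,129,0,0,0,-37.7],[40,-314,129,0,0,0,-37.7],[40,-314,129,0,0,0,-37.7],[40,-314,129,0,0,0,-37.7],[40,-314,129,0,0,0,-37.7]]'
python3 - <<'E'
from h import *
go(518.6,-300.8,44,83.7)
E
```

```text
clock: 16.02
tcp_pos: [517.2, -299.0, 171.7]
tcp_rot: [180.0, -0.0, 83.7]
wrist_force: [-0.5, 0.4, -3.5]
grip_width: 51.3
gripper_force: 43.5
go (518.6, -300.8, 44, 83.7) -> [ -1.6   1.6 127.7] [ 0. -0.  0.]
```

```bash
python3 nudge.py '[[40,-2,1,50,0,0,0],[40,-2,1,95,0,0,0],[40,-2,1,118,0,0,0],[40,-2,1,125,0,0,0],[40,-2,1,127,0,0,0],[40,-2,1,127,0,0,0],[75,-2,1,127,0,0,0],[75,-2,1,127,0,0,0]]'
python3 nudge.py '[[75,0,0,0,0,0,0],[75,0,0,-40,0,0,0],[75,0,0,-90,0,0,0],[75,0,0,-150,0,0,0],[75,0,0,-150,0,0,0]]'
python3 -c "
from h import *
go(465.7,7.5,195,114)"
```

```text
clock: 17.02
tcp_pos: [518.5, -302.7, 46.4]
tcp_rot: [179.9, 0.0, 83.7]
wrist_force: [-0.1, 0.0, 0.3]
grip_width: 75.1
gripper_force: 0.0
clock: 17.65
tcp_pos: [519.5, -304.0, 200.1]
tcp_rot: [179.5, 0.1, 83.7]
wrist_force: [0.7, -0.3, -0.2]
grip_width: 74.9
gripper_force: 0.0
go (465.7, 7.5, 195, 114) -> [303.7 -87.9   3.8] [  0.4   0.2 -30.3]
```

```bash
python3 nudge.py '[[85,304,-88,0,0,0,-30.3],[85,304,-88,0,0,0,-30.3],[85,304,-88,0,0,0,-30.3],[85,304,-88,0,0,0,-30.3],[85,304,-88,0,0,0,-30.3],[85,304,-88,0,0,0,-30.3],[85,304,-88,0,0,0,-30.3]]'
python3 - <<'E'
from h import *
ci=manip.camera_info('wrist'); im=manip.get_image('wrist'); cv2.imwrite('pics/w6.png',im)
f=240/np.tan(np.radians(ci['vertical_fov']/2)); X=ci['R']@np.array([465.7,7.5,30])+ci['t']; p=X[:2]/X[2]*f+(ci['cx'],ci['cy']);print(p)
print(tin(im,ci,'blue',p,50)); go(465.7,7.5,43,114)
E
```

```text
clock: 18.52
tcp_pos: [463.6, 9.6, 195.0]
tcp_rot: [180.0, 0.0, 114.0]
wrist_force: [-0.2, -0.3, 0.5]
grip_width: 84.9
gripper_force: 0.0
[320.54636616 227.6882467 ]
(array([467.5,   4.7]), 11.6, 536, array([321.1, 231.4]))
go (465.7, 7.5, 43, 114) -> [ -1.6   1.3 152.1] [ 0.   0.1 -0.1]
```

View pics/w6.png

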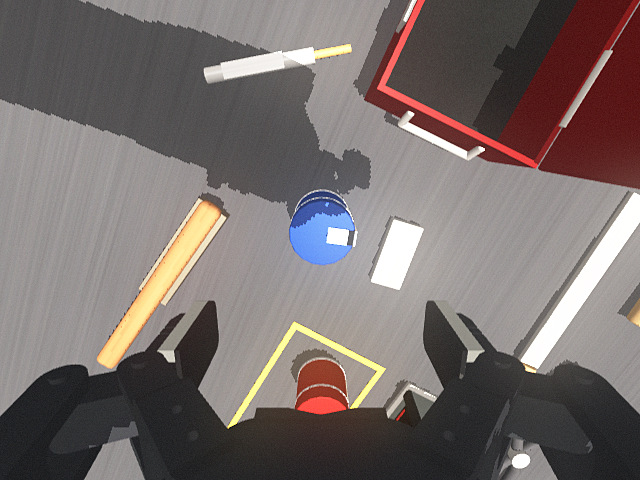

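The blue tin is at (322,233) with its strip pointing right and about 10° downward (bar at (351,238)). The flat bar at (397,252) is only 12 mm high, so it sits below the fingertips.

```bash
python3 nudge.py '[[85,-1.5,2,62,0,0,9],[85,-1.5,2,115,0,0,9],[85,-1.5,2,140,0,0,9],[85,-1.5,2,150,0,0,9],[85,-1.5,2,150,0,0,9],[40,-1.5,2,150,0,0,9],[40,-1.5,2,150,0,0,9],[40,-1.5,2,150,0,0,9]]' 40
python3 nudge.py '[[40,0,0,0,0,0,0],[40,0,0,-40,0,0,0],[40,0,0,-95,0,0,0],[40,0,0,-130,0,0,0],[40,0,0,-130,0,0,0]]'
python3 -c "
from h import *
go(526.8,-225.2,175,83.7)"
```

```text
clock: 19.58
tcp_pos: [467.0, 9.2, 46.4]
tcp_rot: [179.9, -0.0, 105.0]
wrist_force: [-2.7, -0.6, 10.4]
grip_width: 51.0
gripper_force: 40.0
clock: 20.2
tcp_pos: [467.8, 9.8, 177.6]
tcp_rot: [179.6, -0.2, 105.0]
wrist_force: [0.2, 1.0, -3.3]
grip_width: 50.8
gripper_force: 44.2
go (526.8, -225.2, 175, 83.7) -> [-242.3   -3.9    1.8] [ 0.3 -0.2 21.3]
```

```bash
python3 nudge.py '[[40,-242,-4,0,0,0,21.3],[40,-242,-4,0,0,0,21.3],[40,-242,-4,0,0,0,21.3],[40,-242,-4,0,0,0,21.3],[40,-242,-4,0,0,0,21.3],[40,-242,-4,0,0,0,21.3]]'
python3 - <<'E'
from h import *
go(526.8,-225.2,46.5,83.7)
cv2.imwrite('pics/w7.png',manip.get_image('wrist'))
E
```

```text
clock: 20.95
tcp_pos: [524.0, -226.7, 174.2]
tcp_rot: [-179.9, 0.1, 83.5]
wrist_force: [0.7, 0.7, -2.2]
grip_width: 51.2
gripper_force: 44.0
go (526.8, -225.2, 46.5, 83.7) -> [  1.9   2.7 127.7] [-0.1  0.1 -0.2]
```

View pics/w7.png

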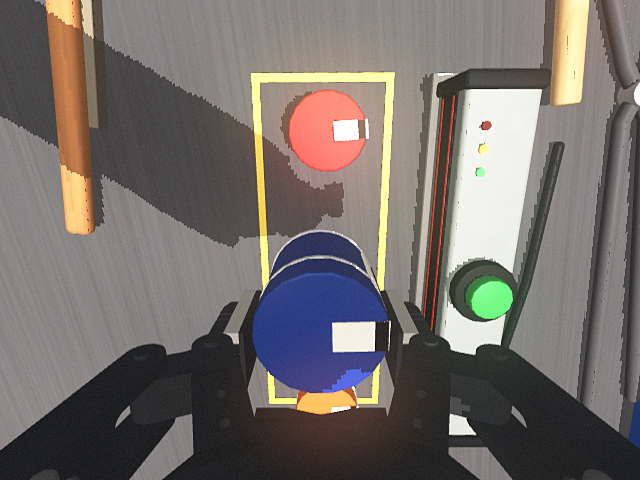

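The blue tin is held nearly square, with its bar at (382,337). The red tin stands at (327,130) facing the head, and the orange tin is just visible at (326,403).

```bash
python3 nudge.py '[[40,2,2,50,0,0,0],[40,2,2,95,0,0,0],[40,2,2,118,0,0,0],[40,2,2,125,0,0,0],[40,2,2,127,0,0,0],[40,2,2,127,0,0,0],[75,2,2,127,0,0,0],[75,2,2,127,0,0,0]]'
python3 nudge.py '[[75,0,0,0,0,0,0],[75,0,0,-40,0,0,0],[75,0,0,-90,0,0,0],[75,0,0,-150,0,0,0],[75,0,0,-150,0,0,0]]'
python3 nudge.py '[[75,100,0,-50,0,0,0],[75,200,0,-50,0,0,0],[75,200,0,-50,0,0,0],[75,200,0,-50,0,0,0]]'
python3 - <<'E'
from h import *
t=manip.get_image('top')
cv2.imwrite('pics/t2.png',cv2.resize(t[190:310,390:560],None,fx=4.5,fy=4.5,interpolation=cv2.INTER_CUBIC))
E
```

```text
clock: 22.0
tcp_pos: [527.8, -224.3, 49.2]
tcp_rot: [179.9, 0.0, 83.7]
wrist_force: [-0.6, -0.1, -0.0]
grip_width: 74.8
gripper_force: 0.0
clock: 22.62
tcp_pos: [529.0, -225.5, 202.8]
tcp_rot: [179.5, 0.1, 83.7]
wrist_force: [-0.3, 0.3, -1.0]
grip_width: 75.1
gripper_force: 0.0
clock: 23.12
tcp_pos: [549.4, -20.1, 248.1]
tcp_rot: [180.0, -0.0, 84.0]
wrist_force: [0.6, 0.1, -0.3]
grip_width: 75.0
gripper_force: 0.0
```

View pics/t2.png

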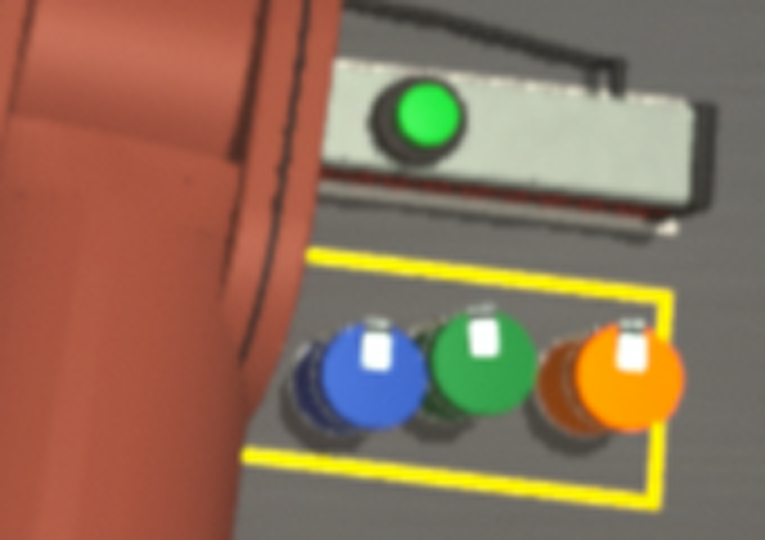

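The blue (375,377), green (484,362) and orange (630,378) tins stand in the field with their strips pointing at the head. The arm hides the red tin. Green appears to have shifted.

Run:
```python
from h import *
ci=manip.camera_info('top')
c=np.array([522.7,-263.0]); th=np.radians(-6.26); X=np.array([np.cos(th),np.sin(th)]); Y=np.array([-X[1],X[0]])
for n,p,q in [('blue',(375,377),(377,350)),('green',(484,362),(484,336)),('orange',(630,378),(632,350))]:
    P=cast(ci,np.array([p,q])/4.5+(390,190),60)[:,:2]; d=P[0]-c; v=P[1]-P[0]
    print(n,P[0].round(1),'reader',(d@X).round(1),(d@Y).round(1),'lab',np.degrees(np.arctan2(v[1],v[0])).round(1))
go(637.2,-274.7,140,83.7)
```

```text
blue [ 510.6 -252.2] reader -13.2 9.4 lab -6.2
green [ 518.4 -305.7] reader 0.4 -43.0 lab -2.3
orange [ 511.2 -376.9] reader 1.0 -114.5 lab -6.9
go (637.2, -274.7, 140, 83.7) -> [-245.4  113.3  108.1] [ 0.  -0.   0.4]
```

Blue was knocked about 30 mm, but it is still inside the tape and square. I'll hover over the trigger and check red before pressing.

```bash
python3 nudge.py '[[0,-245,113,100,0,0,0],[0,-245,113,100,0,0,0],[0,-245,113,100,0,0,0],[0,-245,113,100,0,0,0],[0,-245,113,100,0,0,0],[0,-245,113,100,0,0,0],[0,-245,113,100,0,0,0]]'
python3 - <<'E'
from h import *
go(637.2,-274.7,98,83.7)
t=manip.get_image('top')
for n,p in dict(red=(430,265)).items(): print(n,tin(t,manip.camera_info('top'),n,p,30))
cv2.imwrite('pics/t3.png',cv2.resize(t[190:310,390:560],None,fx=4.5,fy=4.5,interpolation=cv2.INTER_CUBIC))
E
```

```text
clock: 24.05
tcp_pos: [634.0, -281.5, 148.2]
tcp_rot: [180.0, 0.0, 83.6]
wrist_force: [1.1, 0.9, 0.7]
grip_width: 0.0
gripper_force: 0.0
go (637.2, -274.7, 98, 83.7) -> [ 7.1  2.4 50.2] [ 0.   0.  -0.1]
red (array([ 538.6, -155.5]), 10.6, 60, array([426.1, 262. ]))
```

View pics/t3.png

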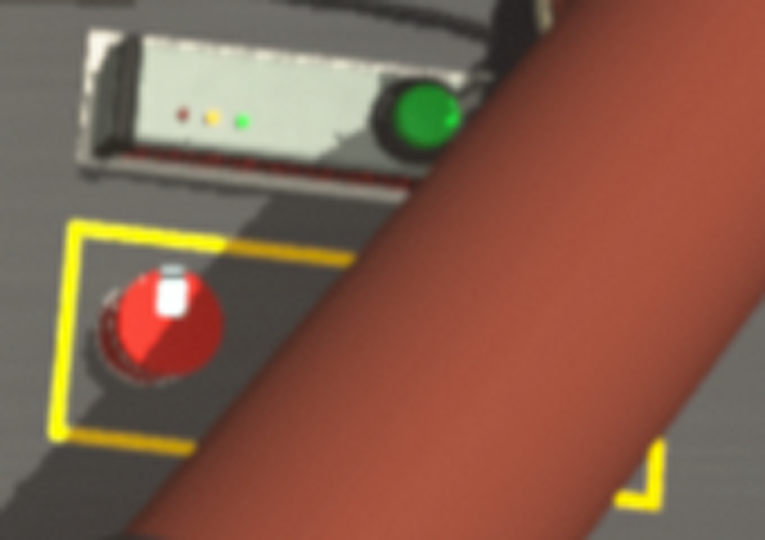

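The red tin at (170,324) also faces the head, and nothing has disturbed it. Pressing now.

```bash
python3 nudge.py '[[0,6,2.5,20,0,0,0],[0,6,2.5,40,0,0,0],[0,6,2.5,46,0,0,0],[0,6,2.5,48,0,0,0],[0,6,2.5,50,0,0,0],[0,6,2.5,52,0,0,0],[0,6,2.5,54,0,0,0],[0,6,2.5,54,0,0,0]]'
python3 nudge.py '[[0,0,0,1,0,0,0],[0,0,0,2,0,0,0],[0,0,0,2,0,0,0]]'
```

```text
clock: 25.1
tcp_pos: [637.9, -275.8, 95.0]
tcp_rot: [179.9, 0.0, 83.7]
wrist_force: [-0.1, -1.0, 2.2]
grip_width: 0.1
gripper_force: 1.0
clock: 25.48
tcp_pos: [637.9, -275.8, 92.9]
tcp_rot: [179.9, 0.0, 83.7]
wrist_force: [0.4, -0.7, 3.7]
grip_width: -0.0
gripper_force: 1.7
```

```bash
python3 nudge.py '[[0,0,0,2,0,0,0],[0,0,0,2.5,0,0,0],[0,0,0,2.5,0,0,0],[0,0,0,2.5,0,0,0],[0,0,0,2.5,0,0,0]]'
python3 nudge.py '[[0,0,0,1,0,0,0],[0,0,0,1.5,0,0,0],[0,0,0,1.5,0,0,0],[0,0,0,1.5,0,0,0]]'
```

```text
clock: 26.1
tcp_pos: [637.9, -275.8, 90.3]
tcp_rot: [179.9, 0.0, 83.7]
wrist_force: [1.5, -1.9, 5.0]
grip_width: 0.1
gripper_force: 2.4
clock: 26.6
tcp_pos: [638.0, -275.8, 90.1]
tcp_rot: [179.9, 0.0, 83.7]
wrist_force: [-2.3, 0.9, 14.7]
grip_width: -0.2
gripper_force: 7.6
```

```bash
python3 nudge.py '[[0,0,0,-50,0,0,0],[0,0,0,-100,0,0,0],[0,0,0,-100,0,0,0]]'
python3 -c "
from h import *
go(537.5,-151,200,83.7)"
```

```text
clock: 26.98
tcp_pos: [638.7, -276.2, 192.1]
tcp_rot: [179.7, 0.1, 83.7]
wrist_force: [0.2, 0.6, -0.8]
grip_width: -0.2
gripper_force: 0.0
go (537.5, -151, 200, 83.7) -> [ 113.3 -114.3   -8.6] [ 0.3  0.1 -0. ]
```

```bash
python3 nudge.py '[[75,113,-114,-8,0,0,0],[75,113,-114,-8,0,0,0],[75,113,-114,-8,0,0,0],[75,113,-114,-8,0,0,0],[75,113,-114,-8,0,0,0]]'
python3 - <<'E'
from h import *
ci=manip.camera_info('wrist'); im=manip.get_image('wrist'); t=manip.get_image('top')
cv2.imwrite('pics/w8.png',np.hstack([cv2.resize(im,(400,300)),cv2.resize(t[200:300,400:540],(400,286))[:286].copy() if 0 else cv2.resize(t[190:310,390:550],(400,300))]))
go(537.5,-151,42,83.7)
E
```

```text
clock: 27.6
tcp_pos: [536.8, -150.3, 196.0]
tcp_rot: [180.0, 0.0, 83.7]
wrist_force: [0.2, -0.7, 0.4]
grip_width: 74.9
gripper_force: 0.0
go (537.5, -151, 42, 83.7) -> [  0.9   0.4 154.3] [ 0.   0.1 -0.1]
```

View pics/w8.png

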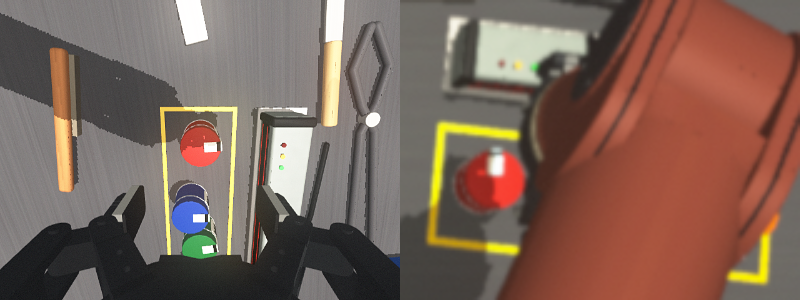

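All four tins stand square: red (201,147), blue (190,215) and green (203,245) in the wrist view, and orange in the top view. I'll start boxing with red.

```bash
python3 nudge.py '[[75,0.5,0.5,60,0,0,0],[75,0.5,0.5,115,0,0,0],[75,0.5,0.5,145,0,0,0],[75,0.5,0.5,152,0,0,0],[75,0.5,0.5,152,0,0,0],[40,0.5,0.5,152,0,0,0],[40,0.5,0.5,152,0,0,0],[40,0.5,0.5,152,0,0,0]]' 40
python3 nudge.py '[[40,0,0,0,0,0,0],[40,0,0,-40,0,0,0],[40,0,0,-95,0,0,0],[40,0,0,-130,0,0,0],[40,0,0,-130,0,0,0]]'
python3 -c "
from h import *
go(515,376,176,90)"
```

```text
clock: 28.7
tcp_pos: [538.4, -150.6, 46.0]
tcp_rot: [179.8, 0.0, 83.7]
wrist_force: [-1.4, 0.8, 5.1]
grip_width: 50.7
gripper_force: 40.9
clock: 29.32
tcp_pos: [539.0, -150.5, 177.5]
tcp_rot: [179.6, -0.0, 83.7]
wrist_force: [0.1, 0.3, -2.8]
grip_width: 50.5
gripper_force: 43.4
go (515, 376, 176, 90) -> [520.7 -81.6   1.4] [ 0.4 -0.  -6.3]
```

```bash
python3 nudge.py '[[40,521,-82,0,0,0,-6.3],[40,521,-82,0,0,0,-6.3],[40,521,-82,0,0,0,-6.3],[40,521,-82,0,0,0,-6.3],[40,521,-82,0,0,0,-6.3],[40,521,-82,0,0,0,-6.3],[40,521,-82,0,0,0,-6.3],[40,521,-82,0,0,0,-6.3]]'
python3 -c "
from h import *
go(515,376,176,90)"
```

```text
clock: 30.32
tcp_pos: [513.5, 351.4, 173.3]
tcp_rot: [180.0, 0.0, 90.0]
wrist_force: [1.7, -0.4, -0.9]
grip_width: 50.7
gripper_force: 43.4
go (515, 376, 176, 90) -> [24.6  1.5 -2.7] [0. 0. 0.]
```

```bash
python3 nudge.py '[[40,22,1,0,0,0,0],[40,22,1,0,0,0,0],[40,22,1,0,0,0,0]]'
python3 - <<'E'
from h import *
go(515,376,50,90)
cv2.imwrite('pics/w9.png',manip.get_image('wrist'))
E
```

```text
clock: 30.7
tcp_pos: [515.8, 369.2, 173.8]
tcp_rot: [180.0, 0.1, 89.9]
wrist_force: [0.7, 0.6, -2.1]
grip_width: 50.8
gripper_force: 43.4
go (515, 376, 50, 90) -> [  7.   -1.  123.8] [ 0.   0.1 -0.1]
```

View pics/w9.png

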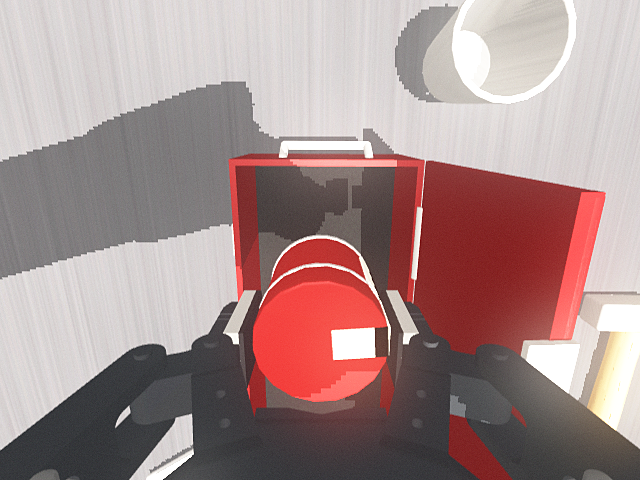

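The tin is centred between the box walls (columns 232-420), with the end wall well ahead and the lid leaning back, clear of the gripper.

```bash
python3 nudge.py '[[40,7,-1,50,0,0,0],[40,7,-1,95,0,0,0],[40,7,-1,115,0,0,0],[40,7,-1,122,0,0,0],[40,7,-1,124,0,0,0],[40,7,-1,124,0,0,0],[65,7,-1,124,0,0,0],[65,7,-1,124,0,0,0]]'
python3 nudge.py '[[65,0,0,0,0,0,0],[65,0,0,-40,0,0,0],[65,0,0,-90,0,0,0],[65,0,0,-150,0,0,0],[65,0,0,-150,0,0,0]]'
python3 -c "
from h import *
go(511,-251.5,200,83.7)"
```

```text
clock: 31.75
tcp_pos: [514.9, 378.5, 50.9]
tcp_rot: [179.9, -0.0, 90.0]
wrist_force: [-0.0, 0.3, -1.0]
grip_width: 64.9
gripper_force: 0.0
clock: 32.38
tcp_pos: [516.8, 379.0, 205.0]
tcp_rot: [179.6, -0.3, 90.0]
wrist_force: [0.3, -0.5, -0.4]
grip_width: 64.9
gripper_force: 0.0
go (511, -251.5, 200, 83.7) -> [-630.5   -5.4    2.2] [ 0.4 -0.3  6.3]
```

```bash
python3 nudge.py '[[75,-630,-5,0,0,0,6.3],[75,-630,-5,0,0,0,6.3],[75,-630,-5,0,0,0,6.3],[75,-630,-5,0,0,0,6.3],[75,-630,-5,0,0,0,6.3],[75,-630,-5,0,0,0,6.3],[75,-630,-5,0,0,0,6.3],[75,-630,-5,0,0,0,6.3]]'
python3 nudge.py '[[75,-130,0,0,0,0,0],[75,-130,0,0,0,0,0],[75,-130,0,0,0,0,0],[75,-130,0,0,0,0,0]]'
python3 - <<'E'
from h import *
ci=manip.camera_info('wrist'); im=manip.get_image('wrist')
f=240/np.tan(np.radians(ci['vertical_fov']/2)); X=ci['R']@np.array([510.5,-250.5,30])+ci['t']; p=X[:2]/X[2]*f+(ci['cx'],ci['cy']);print(p,tin(im,ci,'blue',p,60))
go(510.5,-250.5,46,83.7)
E
```

```text
clock: 33.38
tcp_pos: [509.9, -123.0, 200.1]
tcp_rot: [179.9, -0.1, 83.8]
wrist_force: [1.7, 0.1, 0.8]
grip_width: 75.1
gripper_force: 0.0
clock: 33.88
tcp_pos: [495.5, -251.2, 199.9]
tcp_rot: [180.0, 0.0, 83.6]
wrist_force: [0.0, 1.7, -0.8]
grip_width: 74.6
gripper_force: 0.0
[336.64003304 221.0806383 ] (array([ 513. , -257.5]), 17.1, 420, array([340.3, 228.6]))
go (510.5, -250.5, 46, 83.7) -> [  0.8  14.3 153.9] [ 0. -0.  0.]
```

```bash
python3 nudge.py '[[75,0,15.5,50,0,0,0],[75,0,15.5,105,0,0,0],[75,0,15.5,142,0,0,0],[75,0,15.5,152,0,0,0],[75,0,15.5,152,0,0,0],[40,0,15.5,152,0,0,0],[40,0,15.5,152,0,0,0],[40,0,15.5,152,0,0,0]]' 40
python3 nudge.py '[[40,0,0,0,0,0,0],[40,0,0,-40,0,0,0],[40,0,0,-95,0,0,0],[40,0,0,-130,0,0,0],[40,0,0,-130,0,0,0]]'
python3 -c "
from h import *
go(515,306,176,90)"
```

```text
clock: 34.92
tcp_pos: [512.7, -252.8, 50.4]
tcp_rot: [179.8, -0.0, 83.7]
wrist_force: [-0.1, 2.0, 7.4]
grip_width: 50.8
gripper_force: 40.5
clock: 35.55
tcp_pos: [512.9, -253.4, 181.7]
tcp_rot: [179.6, 0.0, 83.7]
wrist_force: [0.4, -0.2, -2.3]
grip_width: 50.4
gripper_force: 43.8
go (515, 306, 176, 90) -> [556.3 -59.4   5.1] [ 0.4  0.  -6.3]
```

```bash
python3 nudge.py '[[40,556,-59,0,0,0,-6.3],[40,556,-59,0,0,0,-6.3],[40,556,-59,0,0,0,-6.3],[40,556,-59,0,0,0,-6.3],[40,556,-59,0,0,0,-6.3],[40,556,-59,0,0,0,-6.3],[40,556,-59,0,0,0,-6.3],[40,556,-59,0,0,0,-6.3]]'
python3 nudge.py '[[40,58,0,0,0,0,0],[40,58,0,0,0,0,0],[40,58,0,0,0,0,0]]'
python3 -c "
from h import *
go(515,306,55,90)"
```

```text
clock: 36.55
tcp_pos: [512.9, 249.5, 177.6]
tcp_rot: [180.0, 0.0, 90.0]
wrist_force: [0.6, -0.1, -0.5]
grip_width: 50.7
gripper_force: 43.6
clock: 36.92
tcp_pos: [513.4, 304.7, 177.4]
tcp_rot: [180.0, 0.1, 90.0]
wrist_force: [-0.4, -1.1, -1.8]
grip_width: 50.8
gripper_force: 43.6
go (515, 306, 55, 90) -> [  1.6   1.6 122.4] [ 0.   0.1 -0. ]
```

```bash
python3 nudge.py '[[40,0,1.5,50,0,0,0],[40,0,1.5,95,0,0,0],[40,0,1.5,115,0,0,0],[40,0,1.5,121,0,0,0],[40,0,1.5,123,0,0,0],[40,0,1.5,123,0,0,0],[65,0,1.5,123,0,0,0],[65,0,1.5,123,0,0,0]]'
python3 nudge.py '[[65,0,0,0,0,0,0],[65,0,0,-40,0,0,0],[65,0,0,-90,0,0,0],[65,0,0,-150,0,0,0],[65,0,0,-150,0,0,0]]'
python3 -c "
from h import *
go(518.5,-303.5,200,83.7)"
```

```text
clock: 37.92
tcp_pos: [515.8, 305.6, 55.9]
tcp_rot: [179.9, -0.0, 90.0]
wrist_force: [-0.2, 0.7, 0.6]
grip_width: 64.9
gripper_force: 0.0
clock: 38.55
tcp_pos: [517.5, 306.0, 209.8]
tcp_rot: [179.6, -0.2, 90.0]
wrist_force: [-0.1, 0.2, -1.3]
grip_width: 64.9
gripper_force: 0.0
go (518.5, -303.5, 200, 83.7) -> [-609.5    1.3    7.3] [ 0.4 -0.3  6.3]
```

```bash
python3 nudge.py '[[75,-609,0,8,0,0,6.3],[75,-609,0,8,0,0,6.3],[75,-609,0,8,0,0,6.3],[75,-609,0,8,0,0,6.3],[75,-609,0,8,0,0,6.3],[75,-609,0,8,0,0,6.3],[75,-609,0,8,0,0,6.3],[75,-609,0,8,0,0,6.3]]'
python3 nudge.py '[[75,-109,12,0,0,0,0],[75,-109,12,0,0,0,0],[75,-109,12,0,0,0,0],[75,-109,12,0,0,0,0]]'
python3 - <<'E'
from h import *
ci=manip.camera_info('wrist'); im=manip.get_image('wrist')
f=240/np.tan(np.radians(ci['vertical_fov']/2)); X=ci['R']@np.array([518.5,-303,30])+ci['t']; p=X[:2]/X[2]*f+(ci['cx'],ci['cy']);print(p,tin(im,ci,'green',p,60))
go(518.5,-303,46,83.7)
E
```

```text
clock: 39.55
tcp_pos: [514.8, -195.9, 198.4]
tcp_rot: [179.9, -0.0, 83.7]
wrist_force: [0.1, 0.8, 2.1]
grip_width: 74.9
gripper_force: 0.0
clock: 40.05
tcp_pos: [514.7, -303.9, 198.3]
tcp_rot: [180.0, -0.0, 83.7]
wrist_force: [0.8, 0.8, 0.2]
grip_width: 75.4
gripper_force: 0.0
[323.73201273 222.81754603] (array([ 491.9, -317.7]), 78.0, 26, array([295.4, 242.3]))
go (518.5, -303, 46, 83.7) -> [  0.3   3.2 152.4] [ 0.  -0.   0.1]
```

I've used all 14 picture views, so from here on I check by numbers only.

Run:
```python
from h import *
for name in ('wrist','top'):
    ci=manip.camera_info(name); im=manip.get_image(name); H=hsv(im)
    cv2.imwrite(f'pics/{name}_g.png',im)
    for c in('green','orange'):
        m=mask(H,c,90,25); n,l,s,ce=cv2.connectedComponentsWithStats(m)
        for k in range(1,n):
            if s[k,4]>25: print(name,c,s[k],ce[k].round(1),cast(ci,ce[k],45)[0].round(0))
    w=((H[...,1]<60)&(H[...,2]>150)).astype(np.uint8)
    if name=='wrist':
        n,l,s,ce=cv2.connectedComponentsWithStats(w)
        for k in range(1,n):
            if s[k,4]>60: print('white',s[k],ce[k].round(1),cast(ci,ce[k],60)[0].round(0))
```

```text
wrist green [475  51  10   9  30] [478.3  54.8] [ 643. -187.   45.]
wrist green [ 464  162   48   43 1620] [487.9 183. ] [ 652. -280.   45.]
wrist green [300 193  45  17 180] [322.6 198.2] [ 521. -278.   45.]
wrist green [ 293  201   64   65 2861] [321.8 233.1] [ 517. -307.   45.]
wrist orange [  57    0   40  137 4170] [77.1 65.8] [ 354. -163.   45.]
wrist orange [549   0  27   6 119] [559.6   2. ] [ 698. -160.   45.]
wrist orange [ 297  266   59   55 1068] [325.2 282.9] [ 515. -351.   45.]
wrist orange [302 332  49  12  50] [326.2 339.1] [ 510. -406.   45.]
white [90  0 10 14 96] [94.6  5.2] [ 386. -133.   60.]
white [223   0  15  42 143] [229.9  17.7] [ 472. -149.   60.]
white [236   0  20 100 373] [247.2  43.9] [ 481. -166.   60.]
white [246   0   9  41 104] [250.2  17.2] [ 486. -151.   60.]
white [263   0  20  25 151] [272.7  10.5] [ 501. -148.   60.]
white [ 312    0   70  324 4988] [361.9 173.2] [ 552. -260.   60.]
white [ 387    0   37  204 3376] [404.5  81.9] [ 586. -201.   60.]
white [  250     0   189   392 10930] [363.  292.1] [ 546. -356.   60.]
white [  433     0   106 
[... 879 characters left out ...]
  12 120] [189.4 347.6] [ 393. -392.   60.]
white [446 343  17  12 119] [451.6 347.6] [ 618. -417.   60.]
top green [477 208  16  15 185] [484.4 215.2] [ 644. -286.   45.]
top green [480 260  29  22 428] [495.  271.9] [ 516. -305.   45.]
top orange [545  83  10  50 362] [549.8 107.3] [ 901. -449.   45.]
top orange [578  82   9  51 114] [580.3 104.5] [ 909. -520.   45.]
top orange [603  83  12  50 398] [608.5 108. ] [ 901. -586.   45.]
top orange [239 144 101  15 618] [289.9 152.3] [786. 154.  45.]
top orange [376 180  47  10 202] [400.2 184.8] [712. -97.  45.]
top orange [509 262  20  23 320] [518.6 273.5] [ 513. -358.   45.]
top orange [363 332  90  30 899] [407.6 347. ] [ 352. -108.   45.]
```

Green's top is at (325,233) with its strip at (340,233), exactly as placed. Orange is also unmoved.

```bash
python3 nudge.py '[[75,0,3,50,0,0,0],[75,0,3,105,0,0,0],[75,0,3,140,0,0,0],[75,0,3,150,0,0,0],[75,0,3,150,0,0,0],[40,0,3,150,0,0,0],[40,0,3,150,0,0,0],[40,0,3,150,0,0,0]]' 40
python3 nudge.py '[[40,0,0,0,0,0,0],[40,0,0,-40,0,0,0],[40,0,0,-95,0,0,0],[40,0,0,-130,0,0,0],[40,0,0,-130,0,0,0]]'
python3 -c "
from h import *
go(515,236,176,90)"
```

```text
clock: 41.2
tcp_pos: [519.0, -305.0, 50.8]
tcp_rot: [179.8, 0.0, 83.7]
wrist_force: [-0.5, 1.0, 6.7]
grip_width: 51.0
gripper_force: 40.8
clock: 41.82
tcp_pos: [519.2, -305.6, 182.2]
tcp_rot: [179.6, 0.1, 83.7]
wrist_force: [-0.2, 0.4, -3.0]
grip_width: 50.5
gripper_force: 43.9
go (515, 236, 176, 90) -> [537.8 -63.8   5.2] [ 0.4  0.1 -6.3]
```

```bash
python3 nudge.py '[[40,538,-64,0,0,0,-6.3],[40,538,-64,0,0,0,-6.3],[40,538,-64,0,0,0,-6.3],[40,538,-64,0,0,0,-6.3],[40,538,-64,0,0,0,-6.3],[40,538,-64,0,0,0,-6.3],[40,538,-64,0,0,0,-6.3],[40,538,-64,0,0,0,-6.3]]'
python3 nudge.py '[[40,42,-1,0,0,0,0],[40,42,-1,0,0,0,0],[40,42,-1,0,0,0,0]]'
python3 -c "
from h import *
go(515,236,55.5,90)"
```

```text
clock: 42.82
tcp_pos: [512.9, 197.6, 178.0]
tcp_rot: [180.0, -0.0, 90.0]
wrist_force: [1.4, 0.1, -1.3]
grip_width: 50.8
gripper_force: 43.7
clock: 43.2
tcp_pos: [512.5, 236.5, 177.9]
tcp_rot: [180.0, 0.1, 90.0]
wrist_force: [0.6, -0.8, -3.1]
grip_width: 50.7
gripper_force: 43.7
go (515, 236, 55.5, 90) -> [ -0.3   2.5 122.4] [ 0.   0.1 -0. ]
```

```bash
python3 nudge.py '[[40,-1,2,50,0,0,0],[40,-1,2,95,0,0,0],[40,-1,2,115,0,0,0],[40,-1,2,121,0,0,0],[40,-1,2,123,0,0,0],[40,-1,2,123,0,0,0],[65,-1,2,123,0,0,0],[65,-1,2,123,0,0,0]]'
python3 nudge.py '[[65,0,0,0,0,0,0],[65,0,0,-40,0,0,0],[65,0,0,-90,0,0,0],[65,0,0,-150,0,0,0],[65,0,0,-150,0,0,0]]'
python3 -c "
from h import *
go(510.5,-376.5,200,83.7)"
```

```text
clock: 44.2
tcp_pos: [515.5, 236.7, 56.4]
tcp_rot: [179.9, -0.0, 90.0]
wrist_force: [0.4, -0.5, -0.1]
grip_width: 64.9
gripper_force: 0.0
clock: 44.82
tcp_pos: [517.2, 236.9, 210.0]
tcp_rot: [179.6, -0.2, 90.0]
wrist_force: [0.1, -0.3, -1.0]
grip_width: 65.1
gripper_force: 0.0
go (510.5, -376.5, 200, 83.7) -> [-613.5   -6.4    7.6] [ 0.4 -0.2  6.3]
```

```bash
python3 nudge.py '[[75,-613,-6,8,0,0,6.3],[75,-613,-6,8,0,0,6.3],[75,-613,-6,8,0,0,6.3],[75,-613,-6,8,0,0,6.3],[75,-613,-6,8,0,0,6.3],[75,-613,-6,8,0,0,6.3],[75,-613,-6,8,0,0,6.3],[75,-613,-6,8,0,0,6.3]]'
python3 nudge.py '[[75,-113,12,0,0,0,0],[75,-113,12,0,0,0,0],[75,-113,12,0,0,0,0],[75,-113,12,0,0,0,0]]'
python3 - <<'E'
from h import *
ci=manip.camera_info('wrist'); im=manip.get_image('wrist')
H=hsv(im); m=mask(H,'orange',90,25); n,l,s,ce=cv2.connectedComponentsWithStats(m)
for k in range(1,n):
    if s[k,4]>500: print(s[k],ce[k].round(1),cast(ci,ce[k],45)[0].round(0))
go(510.5,-376.5,46,83.7)
E
```

```text
clock: 45.82
tcp_pos: [509.6, -265.0, 198.7]
tcp_rot: [180.0, -0.0, 83.7]
wrist_force: [2.2, 0.7, 1.2]
grip_width: 74.8
gripper_force: 0.0
clock: 46.32
tcp_pos: [509.0, -377.0, 198.7]
tcp_rot: [180.0, -0.0, 83.6]
wrist_force: [0.5, 0.9, 0.3]
grip_width: 75.0
gripper_force: 0.0
[  42    0   35   38 1141] [59.8 17.1] [ 345. -205.   45.]
[ 291  189   65   52 2023] [321.8 213.5] [ 512. -365.   45.]
go (510.5, -376.5, 46, 83.7) -> [ -0.5   0.8 152.8] [ 0. -0.  0.]
```

```bash
python3 nudge.py '[[75,0,1,50,0,0,0],[75,0,1,105,0,0,0],[75,0,1,140,0,0,0],[75,0,1,150,0,0,0],[75,0,1,150,0,0,0],[40,0,1,150,0,0,0],[40,0,1,150,0,0,0],[40,0,1,150,0,0,0]]' 40
python3 nudge.py '[[40,0,0,0,0,0,0],[40,0,0,-40,0,0,0],[40,0,0,-95,0,0,0],[40,0,0,-130,0,0,0],[40,0,0,-130,0,0,0]]'
python3 -c "
from h import *
go(515,166,176,90)"
```

```text
clock: 47.38
tcp_pos: [511.5, -377.9, 51.5]
tcp_rot: [179.8, 0.1, 83.7]
wrist_force: [-0.1, 1.5, 5.9]
grip_width: 50.4
gripper_force: 40.7
clock: 48.0
tcp_pos: [511.4, -378.5, 183.0]
tcp_rot: [179.6, 0.1, 83.7]
wrist_force: [0.6, -0.1, -3.6]
grip_width: 51.0
gripper_force: 43.9
go (515, 166, 176, 90) -> [541.6 -56.4   5.4] [ 0.4  0.1 -6.3]
```

```bash
python3 nudge.py '[[40,542,-56,0,0,0,-6.3],[40,542,-56,0,0,0,-6.3],[40,542,-56,0,0,0,-6.3],[40,542,-56,0,0,0,-6.3],[40,542,-56,0,0,0,-6.3],[40,542,-56,0,0,0,-6.3],[40,542,-56,0,0,0,-6.3],[40,542,-56,0,0,0,-6.3]]'
python3 nudge.py '[[40,43,-2,0,0,0,0],[40,43,-2,0,0,0,0],[40,43,-2,0,0,0,0]]'
python3 -c "
from h import *
go(515,166,56,90)"
```

```text
clock: 49.0
tcp_pos: [513.0, 125.0, 178.6]
tcp_rot: [180.0, -0.0, 90.0]
wrist_force: [2.1, -0.5, -2.1]
grip_width: 50.7
gripper_force: 43.7
clock: 49.38
tcp_pos: [511.5, 164.9, 178.5]
tcp_rot: [180.0, 0.1, 90.0]
wrist_force: [1.3, -0.1, -3.1]
grip_width: 50.4
gripper_force: 43.7
go (515, 166, 56, 90) -> [  1.3   3.5 122.5] [ 0.   0.1 -0. ]
```

```bash
python3 nudge.py '[[40,1,3,50,0,0,0],[40,1,3,95,0,0,0],[40,1,3,115,0,0,0],[40,1,3,121,0,0,0],[40,1,3,123,0,0,0],[40,1,3,123,0,0,0],[65,1,3,123,0,0,0],[65,1,3,123,0,0,0]]'
python3 nudge.py '[[65,0,0,0,0,0,0],[65,0,0,-40,0,0,0],[65,0,0,-90,0,0,0],[65,0,0,-150,0,0,0],[65,0,0,-210,0,0,0],[65,0,0,-210,0,0,0]]'
python3 - <<'E'
from h import *
for name in ('wrist','top','scene'):
    ci=manip.camera_info(name); im=manip.get_image(name); H=hsv(im); cv2.imwrite(f'pics/{name}_b.png',im)
    for c in('green','orange','blue'):
        m=mask(H,c,110,40); n,l,s,ce=cv2.connectedComponentsWithStats(m)
        for k in range(1,n):
            P=cast(ci,ce[k],60)[0]
            if s[k,4]>60 and 440<P[0]<600 and 100<P[1]<440: print(name,c,s[k],P.round(0))
go(645,271,270,180)
E
```

```text
clock: 50.38
tcp_pos: [515.3, 167.1, 56.8]
tcp_rot: [179.9, -0.0, 90.0]
wrist_force: [-4.2, -0.5, 3.0]
grip_width: 65.2
gripper_force: 0.0
clock: 51.12
tcp_pos: [517.7, 167.1, 270.6]
tcp_rot: [179.5, -0.2, 90.0]
wrist_force: [-0.3, 0.0, -0.1]
grip_width: 65.0
gripper_force: 0.0
wrist green [ 289  111   55   59 1429] [509. 239.  60.]
wrist orange [291 181  49  28 717] [515. 186.  60.]
wrist blue [ 286   22   60   72 2830] [514. 307.  60.]
top blue [206 262   7  18  84] [512. 326.  60.]
go (645, 271, 270, 180) -> [104.1 130.2  -4.1] [  0.    0.1 -90. ]
```

```bash
python3 nudge.py '[[0,104,130,-4,0,0,-90],[0,104,130,-4,0,0,-90],[0,104,130,-4,0,0,-90],[0,104,130,-4,0,0,-90],[0,104,130,-4,0,0,-90],[0,104,130,-4,0,0,-90],[0,104,130,-4,0,0,-90],[0,104,130,-4,0,0,-90]]'
python3 nudge.py '[[0,0,0,0,0,0,-5],[0,0,0,0,0,0,-5],[0,0,0,0,0,0,-5]]'
python3 - <<'E'
from h import *
for name in ('wrist','top','scene'):
    ci=manip.camera_info(name); im=manip.get_image(name); H=hsv(im); cv2.imwrite(f'pics/{name}_c.png',im)
    for c in('green','orange','blue','red'):
        m=mask(H,c,110,30); n,l,s,ce=cv2.connectedComponentsWithStats(m)
        for k in range(1,n):
            P=cast(ci,ce[k],60)[0]
            if s[k,4]>40 and 440<P[0]<600 and 100<P[1]<440: print(name,c,s[k],P.round(0))
print(manip.read_state()['joint_positions'].round(0)); go(645,271,180,180)
E
```

```text
clock: 52.28
tcp_pos: [644.7, 270.3, 267.9]
tcp_rot: [-179.9, -0.1, 176.2]
wrist_force: [-0.1, -0.3, -0.5]
grip_width: 0.5
gripper_force: 0.0
clock: 52.65
tcp_pos: [644.8, 270.5, 269.1]
tcp_rot: [-179.9, -0.0, -179.2]
wrist_force: [-0.1, -0.1, -0.2]
grip_width: -0.2
gripper_force: 0.0
wrist green [ 254   34   59   66 2642] [513. 236.  60.]
wrist orange [182  32  52  30  65] [497. 176.  60.]
wrist orange [234  54  11  16  43] [513. 198.  60.]
wrist orange [236  68  11  17  56] [523. 201.  60.]
wrist blue [ 335   35   60   66 2706] [514. 307.  60.]
wrist red [  132     0   390   181 31348] [537. 287.  60.]
wrist red [220  37  28  32 180] [500. 195.  60.]
wrist red [215  48  23  50 156] [525. 191.  60.]
wrist red [232  74  15  23 114] [532. 198.  60.]
top green [239 258  23  24 362] [513. 236.  60.]
top orange [269 257  25  27 165] [514. 169.  60.]
top red [  112    70   194   365 33767] [554. 360.  60.]
scene red [ 317  213  135  157 8702] [531. 290.  60.]
[-54.  29.  41.  75. -18.  83.  77.]
go (645, 271, 180, 180) -> [-0.   0.4 89.8] [-0.1  0.   0.9]
```

All tins are in place in the box: orange y≈169, green 236, blue 307, with red beyond. Next I go behind the lid and swing it over gently along the arc.

```bash
python3 nudge.py '[[0,0,0,45,0,0,0.9],[0,0,0,90,0,0,0.9],[0,0,0,90,0,0,0.9]]'
python3 nudge.py '[[0,15,0,0,0,0,0],[0,25,0,-2,0,0,0],[0,31,0,-3,0,0,0],[0,37,0,-3,0,0,0],[0,43,0,-3,0,0,0],[0,50,0,-3,0,0,0],[0,50,0,-3,0,0,0]]'
python3 -c "
from h import *
go(645,271,180,180)"
```

```text
clock: 53.18
tcp_pos: [642.9, 270.4, 176.8]
tcp_rot: [-179.8, -0.3, -180.0]
wrist_force: [-0.5, 0.4, 1.4]
grip_width: 0.1
gripper_force: 0.0
clock: 54.05
tcp_pos: [594.9, 270.8, 183.6]
tcp_rot: [-180.0, 0.1, -180.0]
wrist_force: [1.5, 1.0, 1.9]
grip_width: 0.3
gripper_force: 1.0
go (645, 271, 180, 180) -> [-50.1   0.2   3.7] [-0.   0.1  0. ]
```

```bash
python3 nudge.py '[[0,12,0,0.7,0,0,0],[0,25,0,2,0,0,0],[0,36.5,0,5.5,0,0,0],[0,48,0,10.5,0,0,0],[0,59,0,17,0,0,0],[0,69,0,24.5,0,0,0]]'
python3 - <<'E'
from h import *
go(510,271,140,180)
E
```

```text
clock: 54.8
tcp_pos: [525.2, 270.8, 158.0]
tcp_rot: [-180.0, 0.1, -180.0]
wrist_force: [4.7, 0.5, 1.2]
grip_width: 0.2
gripper_force: 1.5
go (510, 271, 140, 180) -> [15.2  0.3 18. ] [-0.   0.1  0. ]
```

```bash
python3 nudge.py '[[0,8,0,9,0,0,0],[0,15,0,18,0,0,0],[0,21,0,28.5,0,0,0],[0,26,0,40,0,0,0],[0,28,0,46,0,0,0],[0,29,0,52,0,0,0],[0,29.5,0,57,0,0,0]]'
python3 nudge.py '[[0,0,0,3,0,0,0],[0,0,0,5,0,0,0],[0,0,0,5,0,0,0]]'
```

```text
clock: 55.68
tcp_pos: [496.4, 270.3, 101.1]
tcp_rot: [-179.9, 0.0, -180.0]
wrist_force: [-2.3, -0.0, 2.7]
grip_width: 0.4
gripper_force: 1.2
clock: 56.05
tcp_pos: [496.8, 270.4, 96.5]
tcp_rot: [-180.0, 0.1, -180.0]
wrist_force: [-0.7, 1.4, -0.1]
grip_width: 0.1
gripper_force: 0.0
```

```bash
python3 nudge.py '[[0,0,0,1.5,0,0,0],[0,0,0,3,0,0,0],[0,0,0,4,0,0,0],[0,0,0,4,0,0,0]]'; python3 nudge.py '[[0,0,0,1,0,0,0],[0,0,0,1.5,0,0,0],[0,0,0,1.5,0,0,0]]'
```

```text
clock: 56.55
tcp_pos: [496.8, 270.4, 93.6]
tcp_rot: [180.0, 0.0, -180.0]
wrist_force: [-5.5, -2.9, 14.5]
grip_width: -0.0
gripper_force: 7.1
clock: 56.92
tcp_pos: [496.9, 270.5, 93.4]
tcp_rot: [179.9, 0.0, 180.0]
wrist_force: [-11.7, -6.1, 31.0]
grip_width: 0.4
gripper_force: 15.5
```

```bash
python3 nudge.py '[[0,0,0,-40,0,0,0],[0,0,0,-100,0,0,0],[0,0,0,-160,0,0,0],[0,0,0,-160,0,0,0]]'
python3 nudge.py '[[0,20,250,0,0,0,0],[0,20,250,0,0,0,0],[0,20,250,0,0,0,0],[0,20,250,0,0,0,0],[0,20,250,0,0,0,0],[0,20,250,0,0,0,0]]'
python3 - <<'E'
from h import *
im=manip.get_image('top'); cv2.imwrite('pics/end.png',im); ci=manip.camera_info('top'); m=mask(hsv(im),'red',130,50); m[:200]=0;m[320:]=0;m[:,330:]=0
n,l,s,ce=cv2.connectedComponentsWithStats(m); k=1+np.argmax(s[1:,4]); print(s[k])
x,y,w,h,_=s[k]; print(cast(ci,[(x,y),(x+w,y+h)],79.5).round(0)); print(manip.read_state()['tcp_pos'])
E
```

```text
clock: 57.42
tcp_pos: [498.7, 271.5, 255.8]
tcp_rot: [179.7, 0.4, -180.0]
wrist_force: [1.0, -0.3, 0.0]
grip_width: -0.2
gripper_force: 0.0
clock: 58.18
tcp_pos: [476.5, 520.0, 249.5]
tcp_rot: [-179.8, 0.0, -180.0]
wrist_force: [0.5, -0.9, -0.3]
grip_width: 0.1
gripper_force: 0.0
[ 158  238  148   64 8636]
[[581. 433.  80.]
 [446. 113.  80.]]
[477.0508772  519.24055817 250.23738563]
```

The lid covers x from 446 to 581, which means it is fully closed. Handing in.

```bash
python3 -c "
from workcell import manip
print(manip.close_job())"
```

```text
the job is handed in; nothing more can be done
None
```

I handed the job in at about 58 s of the 210 s allowed: four tins faced the reader, the trigger was pressed to its stop, all four are in the box and the lid is fully closed; no pass/fail verdict came back.

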